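# Pass a tube rack through a gated sample chute

## Task

Send the white tube rack through the chute: with one fingertip press down and hold the long yellow paddle beside the chute, which sinks the blue gate below the chute floor, and with the other finger push the rack from behind, past the gate and up against the red end stop. Keep the gate held down all the while the rack is over it, then let the paddle go so that the gate springs fully up behind the rack. Only push and press: do not grasp, lift or tip the rack, and leave the other things on the bench alone.

Things in the scene. Friction and masses are not known exactly. Their poses are not given: they have to be found in the camera images.
- chute: Straight open-topped aluminium chute, fixed. Origin: at bench level on its centre line, right below the gate; +y is the direction of travel, the paddle is on the -x side. Grey floor 60 mm above the bench, from y = -210 mm (open end) to +130 mm (end stop). Inner wall faces at x = -29 and +29 mm, walls 5 mm thick, tops 72 mm (+x) and 82 mm (-x) above the bench.
- stop (a point): Red end stop of the chute: centre of its face (68 mm wide, top 90 mm above the bench), on the centre line at chute y = +130 mm, 75 mm above the bench. Against it the rack's origin is at chute y = +85 mm.
- rack: White tube rack, 52 mm wide (x), 90 mm long (y), 34 mm tall, with 8 black-capped vials fixed in it (54 mm over the caps), about 0.25 kg. Origin: centre of its underside. Stands loose on the chute floor before the gate, y axis along the chute, 3 mm of play each side, slides with light friction. Flat white end walls, 34 mm tall, 45 mm from the origin: push on the rear (-y) one.
- gate (a joint): Gate hinge, rad: 0 = gate up (closed), 0.25 = paddle fully down (stop). Hinge line parallel to chute y at chute x = -125 mm, 65 mm above the bench. The gate is wholly below the floor beyond 0.14; keep it above 0.15 (0.19 to 0.23 is comfortable). A rack cannot push it open. A spring closes it at once when released; pressing the paddle's middle takes about 3 N at first, 6 N at the bottom.
- leaf (a point): Middle of the top edge of the blue gate leaf (moves with the gate). The leaf is 8 mm thick (chute y = -4 to +4 mm), 44 mm wide (x = -22 to +22 mm) and stands 14 mm above the chute floor when closed; an arm under the floor joins it to the paddle.
- paddle (a point): Middle of the yellow paddle's top face (moves with it). Plate 5 mm thick, 78 mm wide (chute x = -120 to -42 mm), 270 mm long (chute y = -200 to +70 mm), so a finger can slide along it. Closed it slopes up towards the chute by 0.25 rad; fully pressed it is level, its top 67.5 mm above the bench, so the other fingertip of a level pair is then 7.5 mm over the chute floor.
- bottle_a: Small clear glass reagent bottle with stopper, 62 mm across, 100 mm tall; stands beside the chute. Origin: centre of its underside. Leave alone.
- bottle_b: A second bottle like bottle_a. Leave alone.
- blue_rack: Small blue tube rack with six orange-capped tubes, 45 x 70 mm, 48 mm tall, standing on the bench (not in the chute). Origin: centre of its underside. Leave alone.
- amber_vial: Amber screw-cap vial, 32 mm across, 55 mm tall. Origin: centre of its underside. Leave alone.
- cap_jar: White jar with orange cap, 48 mm across, 50 mm tall. Origin: centre of its underside. Leave alone.
- marker: White marker pen with blue cap, 16 x 132 x 16 mm, lying on the bench past the chute's end stop. Leave alone.

How it is judged:
On the way, in this order (a step that is already met when the one before it is completed fails the run):
1. the gate is held down while the rack still waits before it (value of joint gate above 0.15 rad and y of rack in the frame of chute below -0.045 m), for 0.1 s.
2. the rack is half way over the gate, the gate held down (value of joint gate above 0.15 rad and y of rack in the frame of chute between -0.02 and 0.03 m), for 0.05 s.
At the end, for the whole second after the job is handed in: The rack stands at rest, flat on the chute floor, within 7 mm of the end stop; the gate is fully up again behind it (joint below 0.03 rad) (y of rack in the frame of chute above 0.078 m and angle between rack's own z axis and vertical below 0.05 rad and z of rack in the frame of chute below 0.064 m and x of rack in the frame of chute between -0.006 and 0.006 m and angle between the y axis of rack and the y axis of chute, either way round below 0.09 rad and value of joint gate below 0.03 rad and linear speed of rack below 0.01 m/s); the robot touches nothing.
It fails at once if the gate is let up (below 0.14 rad) while the rack is over it (value of joint gate below 0.14 rad and y of rack in the frame of chute between -0.043 and 0.045 m).
It fails at once if the rack is lifted (by more than 12 mm) off the chute floor (z of rack in the frame of chute above 0.072 m).
It fails at once if the rack is tipped by more than 0.2 rad (angle between rack's own z axis and vertical above 0.2 rad).
It fails at once if another thing on the bench is moved by more than 25 mm (distance of any of bottle_a, bottle_b, blue_rack, amber_vial, cap_jar, marker from where it was at the start of the episode above 0.025 m).
It also fails if it takes over 37 s, if anything falls off the work surface, if the arm or the gripper's body presses on something with over 40 N, if the wrist force passes 120 N, or if a joint passes its speed limit or range.

## Robot

A 6-joint arm with a two-finger parallel gripper is mounted at the origin on the work surface. World frame = base frame: x ahead of the robot, y to its left, z up, the work surface at z = 0. Lengths are in m, angles in rad, forces in N, time in s.
With the tool pointing down it reaches from about 0.25 to 0.775 m from the base axis. Payload 4 kg.
Tool frame: the origin (TCP) lies midway between the tips of the shut fingers; the grasp point (between the pads) lies 19 mm behind it (robot.hold_point_z is the distance from the TCP to the grasp point, in m); z points along the fingers, y is the line along which they close (so a half turn about z gives the same grasp; the last joint's range is limited). The gripper opens to 94 mm and grips with 3 to 60 N. Pads are 16 mm wide; open, the fingers measure 119 mm over their backs; the gripper's body (75 mm by 177 mm) begins 78 mm behind the grasp point.
Start: joints at [-1.287, 0.087, 1.371, -0, 1.684, -0.103], TCP at [0.207, -0.509, 0.206] pointing down, gripper open.
Joint ranges: [-3.1, 3.1], [-0.76, 2.03], [0.27, 2.55], [-1.08, 4.22], [0.17, 2.65], [-2.57, 2.57]. Speed limits (rad/s): [2.79, 2.79, 3.14, 3.14, 3.14, 3.14].

## Interface

Orientations are given as [roll, pitch, yaw] about the fixed x, y, z axes, in that order (R = Rz(yaw) Ry(pitch) Rx(roll)).
In Python, from bench import readout, imaging, robot gives the robot as it stands.
- The arm moves only by the tool carry_out, never from a script. Its argument "motion" is text: rows parted by semicolons, each of 7 numbers parted by spaces: the shift along the tool's x, y, z each as a share of 200 mm, from -1 to 1, then the turn, a rotation vector about the tool's x, y, z each as a share of 120 degrees, from -1 to 1, then the opening, from 0 (shut) to 1 (fully open). A call has 1 to 12 rows; each row shifts and turns the commanded pose from where the row before left it, along the tool's axes as they then stand; what a row does not reach is not made up. A row lasts 1/8 s, in which the tool goes at most 62.5 mm and 10.7 degrees, less where a joint would pass 70% of its speed; a pose out of reach is approached as far as the arm can. A call with a number of a shift or a turn outside -1 to 1 is refused whole. A call with a gripper value outside its range is refused whole. The fingers move at their own pace and stop on an object; the grip force is fixed at half the most. Time passes only in rows, so rows that do not move let the fingers close. It gives the time, the measured TCP pose, the force, the opening and the grip force at its end, in the units of the state.
- readout.get_obs(): the state, without advancing time (a new reading comes with each control period).
- imaging.snapshot(name): name is "side" or "top" or "wrist"; returns a dict with "pixels" (480x640x3 uint8, red, green, blue), "fx", "fy", "cx", "cy" (pixels), "R" (3x3) and "t" (3): a world point X has camera coordinates R X + t. Camera axes: x right, y down, z forward; pixel columns grow to the right and rows downward; lengths in m; the calibration is good to about 2 mm. A picture is of the moment at which its call begins. There is no depth.
- robot.close_job(): hands the job in; it is judged then, once.
The state is a dict: "time": time; "joint_positions": joint angles; "qvel": joint speeds; "joint_torque": joint torques, N m; "tool_pos": TCP position; "ee_rot": TCP orientation; "wrist_force": force on the tool from outside, world axes, zero at the start; "wrist_torque": the same for the moment, N m; "width": finger opening in m; "finger_force": force on a finger pad.
Only numpy, scipy, OpenCV 4.12 (cv2) and the standard library are available. Lean on these libraries where they do the work, as an engineer would, in place of code of your own. Each camera call takes 0.05 s, during which the arm holds its last target. There are 200 camera calls.

## Working session

There is one attempt and no reset: what is moved stays moved. The work goes in short steps, Python scripts to look and compute and a tool call to move; the robot and the scene stay as the last step left them, time stands still between calls to the robot, and variables do not carry over. Pictures are saved under pics/ and viewed, at most 10 in all, crops included, and the job is handed in when it is done.

Besides the shell and the picture viewer there is one more tool, called after ">>>" by a JSON object that holds its "op" and its "data". carry_out: Moves the arm, as the interface text tells. Its arguments: {"type":"object","properties":{"motion":{"type":"string"}},"required":["motion"]}

```bash
mkdir -p pics; python3 - <<'E'
from bench import readout, imaging, robot
import cv2,pickle
o=readout.get_obs();print(o)
for n in("top","side"):
    s=imaging.snapshot(n);pickle.dump(s,open(n+".pkl","wb"));cv2.imwrite(f"pics/{n}0.png",s["pixels"][:,:,::-1])
    print(n,s["fx"],s["cx"],s["R"],s["t"])
E
```

```text
{'time': 0.0, 'joint_positions': array([-1.28710281e+00,  8.79520000e-02,  1.37224172e+00, -2.61160877e-05,
        1.68361294e+00, -1.03120193e-01]), 'qvel': array([ 1.64120645e-03, -8.68553758e-05, -3.98038927e-04, -1.36341414e-03,
        7.49408792e-04,  1.96323702e-04]), 'joint_torque': array([ 2.05887574e-05, -3.40175021e+01, -3.02426147e+01,  7.18466006e-02,
        3.30527429e-02, -1.62909409e-04]), 'tool_pos': array([ 0.20730289, -0.50883877,  0.20431219]), 'ee_rot': array([-3.13938774e+00, -2.02085254e-04,  3.86810573e-01]), 'wrist_force': array([0.35870517, 0.95103263, 0.23359882]), 'wrist_torque': array([ 0.0336161 , -0.02992131, -0.00145208]), 'finger_force': 0.0, 'width': 0.09425833475739889}
top 567.5981840828613 321.85565684137003 [[-2.19162250e-02 -9.99754069e-01 -3.38827863e-03]
 [-9.88663240e-01  2.21763902e-02 -1.48503220e-01]
 [ 1.48541838e-01  9.52365478e-05 -9.88906120e-01]] [0.04005487 0.59009861 0.8121391 ]
side 539.6014513036603 313.7417981927591 [[ 0.94711013 -0.32089736 -0.00269976]
 [-0.20001572 -0.58371429 -0.78693795]
 [ 0.25095042  0.7458569  -0.61702623]] [-0.56048764  0.1783528   0.82673359]
```

View pics/top0.png

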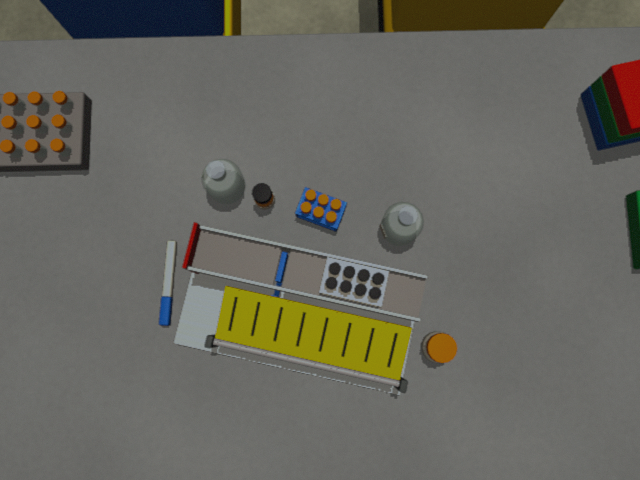

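View pics/side0.png

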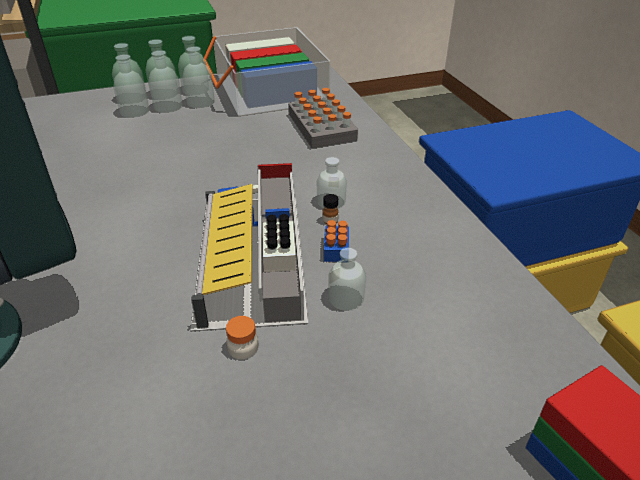

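```bash
python3 - <<'E'
import cv2
im=cv2.imread("pics/top0.png")[215:405,165:435]
cv2.imwrite("pics/c1.png",cv2.resize(im,(800,563),interpolation=cv2.INTER_CUBIC))
E
```

```text
(no output)
```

View pics/c1.png

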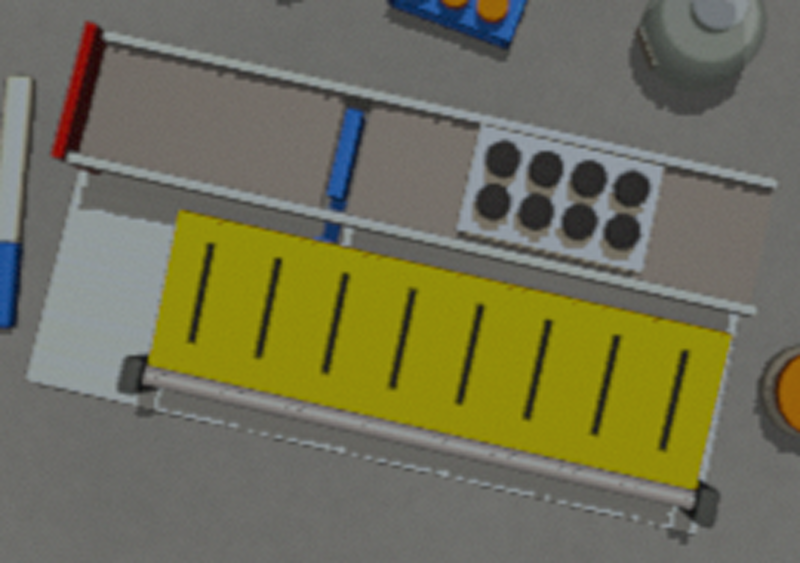

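```bash
cat >h.py <<'E'
import numpy as np,pickle
from scipy.optimize import least_squares
s=pickle.load(open("top.pkl","rb"));R,t=np.array(s["R"]),np.array(s["t"])
def proj(X,s=s):
    c=np.asarray(X)@np.array(s["R"]).T+np.array(s["t"]);return np.c_[s["fx"]*c[:,0]/c[:,2]+s["cx"],s["fy"]*c[:,1]/c[:,2]+s["cy"]]
def w(p,L):
    c,sn=np.cos(p[2]),np.sin(p[2]);L=np.asarray(L,float);return np.c_[p[0]+c*L[:,0]-sn*L[:,1],p[1]+sn*L[:,0]+c*L[:,1],L[:,2]]
def fit(L,P):
    P=np.array(P)/2.963+[165,215]-0.33
    r=least_squares(lambda p:(proj(w(p,L))-P).ravel(),[.45,0,-.2]);return r.x,r.fun.reshape(-1,2).round(1)
E
python3 - <<'E'
from h import *
L=np.array([[31.5,-210,72],[-31.5,-210,82],[34,130,90],[-34,130,90],[-45.2,70,87.9],[-45.2,-200,87.9],[22,0,74]])/1000
p,f=fit(L,[(776,183),(754,311),(98,25),(66,158),(180,210),(733,333),(355,110)])
print("chute",p,f.tolist())
Lr=np.array([[26,45,94],[26,-45,94],[-26,-45,94],[-26,45,94]])/1000
q,f=fit(Lr,[(482,122),(664,163),(640,271),(458,235)])
print("rack",q,f.tolist())
d=q[:2]-p[:2];c,s_=np.cos(p[2]),np.sin(p[2]);print("rack in chute",c*d[0]+s_*d[1],-s_*d[0]+c*d[1])
s2=pickle.load(open("side.pkl","rb"))
print(proj(w(p,L),s2).round(0).tolist())
E
```

```text
chute [ 0.54991526  0.08682295 -0.24137065] [[1.1, 0.1], [1.3, -0.1], [-0.4, -0.7], [-1.5, 0.5], [-0.6, -0.0], [0.1, 0.5], [-0.0, -0.4]]
rack [ 0.52416287 -0.01683566 -0.23413822] [[-0.8, 0.8], [0.2, 0.3], [1.1, 0.2], [-0.5, -1.3]]
rack in chute -0.0002279533147177791 -0.1068093697993195
[[302.0, 289.0], [260.0, 287.0], [291.0, 164.0], [257.0, 165.0], [251.0, 183.0], [250.0, 280.0], [289.0, 208.0]]
```

>>> {"op": "carry_out", "data": {"motion": "0 0 0 0 0 -0.075 0.75;0 0 0 0 0 -0.075 0.75;0 0 0 0 0 -0.075 0.75;0 0 0 0 0 -0.075 0.75;0 0 0 0 0 -0.075 0.75;0 0 0 0 0 -0.075 0.75;0 0 0 0 0 0 0.75"}}

```text
time: 0.98
tool_pos: [0.2074, -0.5091, 0.2049]
ee_rot: [-3.141, -0.001, 1.327]
wrist_force: [-0.8, 0.5, -1.0]
width: 0.0707
finger_force: 0.0
```

```bash
cat >>h.py <<'E'
P=np.array([.54991526,.08682295,-.24137065])
def loc(o):
    d=np.array(o["tool_pos"])[:2]-P[:2];c,s_=np.cos(P[2]),np.sin(P[2]);return np.r_[c*d[0]+s_*d[1],-s_*d[0]+c*d[1],o["tool_pos"][2]]
E
python3 - <<'E'
from h import *
from bench import readout
o=readout.get_obs();l=loc(o);print(o["time"],l,o["ee_rot"],o["width"],o["wrist_force"])
print("shares x,y,z to start",(-.18-l[1])/.2,(-.041-l[0])/.2,(l[2]-.15)/.2)
E
```

```text
0.975 [-0.19013503 -0.66052679  0.2048823 ] [-3.14109344e+00 -9.59344153e-04  1.32737908e+00] 0.07071850511628106 [-0.7523645   0.53328585 -1.04010937]
shares x,y,z to start 2.4026339370575864 0.7456751482338304 0.2744115101746287
```

>>> {"op": "carry_out", "data": {"motion": "0.24 0.075 0 0 0 0 0.75;0.24 0.075 0 0 0 0 0.75;0.24 0.075 0 0 0 0 0.75;0.24 0.075 0 0 0 0 0.75;0.24 0.075 0 0 0 0 0.75;0.24 0.075 0 0 0 0 0.75;0.24 0.075 0 0 0 0 0.75;0.24 0.075 0 0 0 0 0.75;0.24 0.075 0.1 0 0 0 0.75;0.24 0.07 0.1 0 0 0 0.75;0 0 0.1 0 0 0 0.75;0 0 0 0 0 0 0.75"}}

```text
time: 2.48
tool_pos: [0.4657, -0.078, 0.1434]
ee_rot: [-3.137, 0.0, 1.329]
wrist_force: [0.5, 0.2, 0.8]
width: 0.0706
finger_force: 0.0
```

```bash
cat >st.py <<'E'
from h import *
import sys,cv2
from bench import readout,imaging
o=readout.get_obs();print(round(o["time"],2),loc(o).round(4),o["ee_rot"].round(4),o["width"].round(4),o["wrist_force"].round(1))
for a in sys.argv[1:]:
    n,k=a.split(":");cv2.imwrite(f"pics/{k}.png",imaging.snapshot(n)["pixels"][:,:,::-1])
E
python3 st.py top:t1 side:s1; python3 -c "
import cv2,numpy as np
a=cv2.imread('pics/t1.png')[200:420,160:460];b=cv2.imread('pics/s1.png')[140:360,160:360]
cv2.imwrite('pics/m1.png',cv2.resize(np.hstack([a,b]),(800,352),interpolation=cv2.INTER_CUBIC))"
```

```text
Traceback (most recent call last):
  File "st.py", line 4, in <module>
    o=readout.get_obs();print(round(o["time"],2),loc(o).round(4),o["ee_rot"].round(4),o["width"].round(4),o["wrist_force"].round(1))
                                                                                      ^^^^^^^^^^^^^^^^
AttributeError: 'float' object has no attribute 'round'
[ WARN:0@0.009] global loadsave.cpp:275 findDecoder imread_('pics/t1.png'): can't open/read file: check file path/integrity
Traceback (most recent call last):
TypeError: 'NoneType' object is not subscriptable
```

```bash
sed -i 's/o\["width"\].round(4)/round(o["width"],4)/' st.py
python3 st.py top:t1 side:s1; python3 -c "
import cv2,numpy as np
a=cv2.imread('pics/t1.png')[200:420,160:460];b=cv2.imread('pics/s1.png')[140:360,160:360]
cv2.imwrite('pics/m1.png',cv2.resize(np.hstack([a,b]),(800,352),interpolation=cv2.INTER_CUBIC))"
```

```text
2.48 [-0.0424 -0.1802  0.1434] [-3.1370e+00  1.0000e-04  1.3287e+00] 0.0706 [0.5 0.2 0.8]
```

View pics/m1.png

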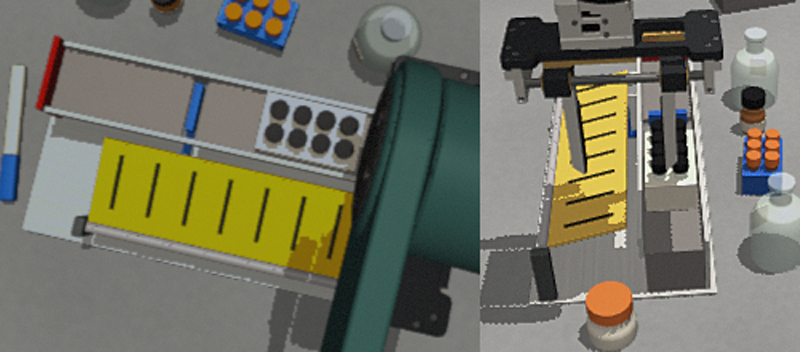

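>>> {"op": "carry_out", "data": {"motion": "0 0.005 0.1 0 0 0 0.75;0 0 0.1 0 0 0 0.75;0 0 0.05 0 0 0 0.75;0 0 0.05 0 0 0 0.75;0 0 0.025 0 0 0 0.75;0 0 0.025 0 0 0 0.75;0 0 0 0 0 0 0.75;0 0 0 0 0 0 0.75"}}

```text
time: 3.58
tool_pos: [0.469, -0.0797, 0.0767]
ee_rot: [3.139, 0.001, 1.329]
wrist_force: [1.6, -1.8, 5.2]
width: 0.0705
finger_force: 2.1
```

```bash
python3 st.py top:t2 side:s2; python3 -c "
import cv2,numpy as np
a=cv2.imread('pics/t2.png')[210:370,170:370];b=cv2.imread('pics/s2.png')[160:320,180:340]
cv2.imwrite('pics/m2.png',cv2.resize(np.hstack([a,b]),(800,356),interpolation=cv2.INTER_CUBIC))"
```

```text
3.58 [-0.0388 -0.181   0.0767] [3.1386e+00 6.0000e-04 1.3293e+00] 0.0705 [ 1.6 -1.8  5.2]
```

View pics/m2.png

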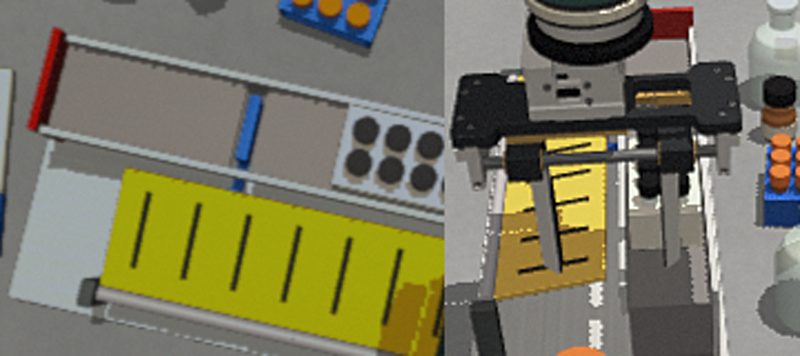

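>>> {"op": "carry_out", "data": {"motion": "0 0 0.015 0 0 0 0.75;0 0 0.015 0 0 0 0.75;0 0 0 0 0 0 0.75;0 0 0 0 0 0 0.75"}}

```text
time: 4.18
tool_pos: [0.4698, -0.0799, 0.0709]
ee_rot: [3.137, 0.001, 1.329]
wrist_force: [1.8, -0.6, 5.8]
width: 0.0703
finger_force: 2.9
```

```bash
python3 st.py top:t3 side:s3; python3 -c "
import cv2,numpy as np
a=cv2.imread('pics/t3.png')[210:370,170:370];b=cv2.imread('pics/s3.png')[160:320,180:340]
cv2.imwrite('pics/m3.png',cv2.resize(np.hstack([a,b]),(800,356),interpolation=cv2.INTER_CUBIC))"
```

```text
4.17 [-0.0379 -0.181   0.0709] [3.1366e+00 5.0000e-04 1.3293e+00] 0.0703 [ 1.8 -0.6  5.8]
```

View pics/m3.png

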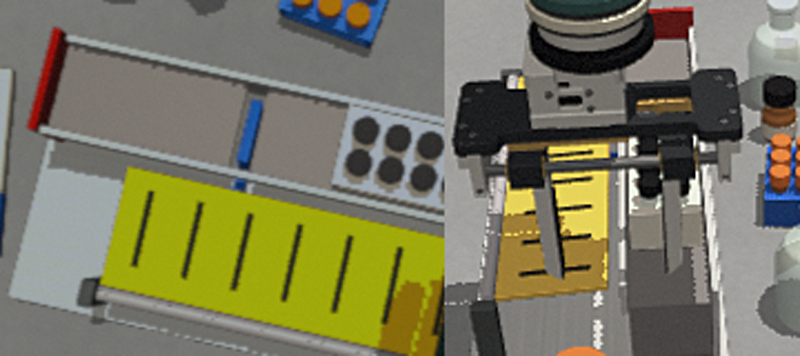

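>>> {"op": "carry_out", "data": {"motion": "0 -0.01 0.01 0 0 0 0.75;0 -0.005 0 0 0 0 0.75;0 0 0 0 0 0 0.75;0 0 0 0 0 0 0.75"}}

```text
time: 4.78
tool_pos: [0.4678, -0.0792, 0.0695]
ee_rot: [3.134, 0.0, 1.329]
wrist_force: [4.6, -1.9, 7.0]
width: 0.0702
finger_force: 3.2
```

```bash
python3 st.py top:t4; python3 -c "
import cv2,numpy as np
f=lambda n:cv2.resize(cv2.imread('pics/%s.png'%n)[225:315,220:310],(400,400),interpolation=cv2.INTER_CUBIC)
cv2.imwrite('pics/m4.png',np.hstack([f('t2'),f('t4')]))"
```

```text
4.78 [-0.04   -0.1809  0.0695] [3.1344e+00 2.0000e-04 1.3293e+00] 0.0702 [ 4.6 -1.9  7. ]
```

View pics/m4.png

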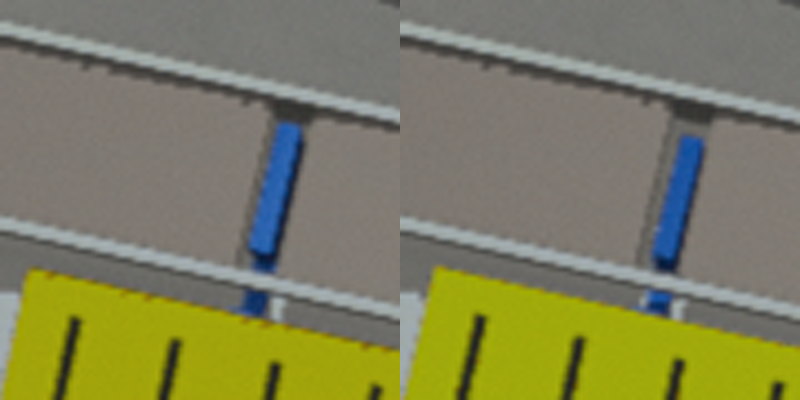

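```bash
python3 -c "
from h import *
for g in(0,.1,.15,.19,.21,.23,.25):
    c,s_=np.cos(g),np.sin(g);f=lambda r:[-.125+r*c+.009*s_,0,.065+.009*c-r*s_]
    print(g,proj(w(P,[f(.147),f(.103)])).round(1).tolist())
print((np.array([[692-400,138],[668-400,262],[289,126],[263,253]])/4.444+[220,225]-.4).round(1))"
```

```text
0 [[284.5, 251.4], [277.5, 281.0]]
0.1 [[285.2, 252.6], [278.2, 281.3]]
0.15 [[285.4, 253.5], [278.4, 281.7]]
0.19 [[285.6, 254.4], [278.6, 282.1]]
0.21 [[285.7, 255.0], [278.7, 282.4]]
0.23 [[285.7, 255.5], [278.7, 282.7]]
0.25 [[285.8, 256.1], [278.8, 283.0]]
[[285.3 255.7]
 [279.9 283.6]
 [284.6 253. ]
 [278.8 281.5]]
```

>>> {"op": "carry_out", "data": {"motion": "0.03 0 0 0 0 0 0.75;0.04 0 0 0 0 0 0.75;0.04 0 0 0 0 0 0.75;0.04 0 0 0 0 0 0.75;0.04 0 0 0 0 0 0.75;0.04 0 0 0 0 0 0.75;0.04 0 0 0 0 0 0.75;0.03 0 0 0 0 0 0.75;0 0 0 0 0 0 0.75"}}

```text
time: 5.95
tool_pos: [0.4792, -0.022, 0.0684]
ee_rot: [3.141, 0.004, 1.33]
wrist_force: [-1.6, -4.9, 7.0]
width: 0.0704
finger_force: 3.6
```

```bash
python3 st.py top:t5; python3 -c "
import cv2,numpy as np
f=lambda n:cv2.resize(cv2.imread('pics/%s.png'%n)[225:315,220:310],(400,400),interpolation=cv2.INTER_CUBIC)
cv2.imwrite('pics/m5.png',np.hstack([f('t4'),f('t5')]))"
```

```text
5.95 [-0.0426 -0.1225  0.0684] [3.1409 0.0044 1.3298] 0.0704 [-1.6 -4.9  7. ]
```

View pics/m5.png

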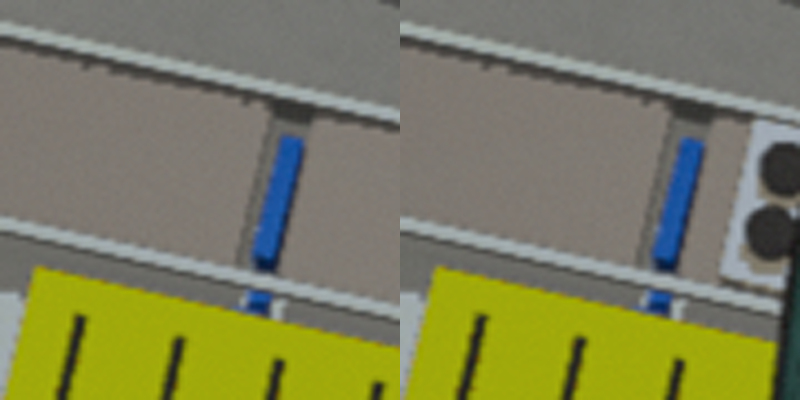

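>>> {"op": "carry_out", "data": {"motion": "0.03 0 0 0 0 0 0.75;0.04 0 0 0 0 0 0.75;0.04 0 0 0 0 0 0.75;0.04 0 0 0 0 0 0.75;0.04 0 0 0 0 0 0.75;0.04 0 0 0 0 0 0.75;0.04 0 0 0 0 0 0.75;0.04 0 0 0 0 0 0.75;0.04 0 0 0 0 0 0.75;0.03 0 0 0 0 0 0.75;0 0 0 0 0 0 0.75"}}

```text
time: 7.38
tool_pos: [0.4973, 0.0517, 0.0683]
ee_rot: [3.141, 0.005, 1.33]
wrist_force: [-0.8, -4.5, 6.8]
width: 0.0707
finger_force: 3.8
```

```bash
python3 st.py
```

```text
7.38 [-0.0427 -0.0467  0.0683] [3.141  0.0046 1.3297] 0.0707 [-0.8 -4.5  6.8]
```

>>> {"op": "carry_out", "data": {"motion": "0.03 0 0 0 0 0 0.75;0.04 0 0 0 0 0 0.75;0.04 0 0 0 0 0 0.75;0.04 0 0 0 0 0 0.75;0.04 0 0 0 0 0 0.75;0.04 0 0 0 0 0 0.75;0.04 0 0 0 0 0 0.75;0.04 0 0 0 0 0 0.75;0.03 0 0 0 0 0 0.75;0.02 0 0 0 0 0 0.75;0 0 0 0 0 0 0.75"}}

```text
time: 8.75
tool_pos: [0.5144, 0.1211, 0.0683]
ee_rot: [3.141, 0.005, 1.329]
wrist_force: [-0.8, -5.8, 7.4]
width: 0.0705
finger_force: 4.0
```

```bash
python3 st.py
```

```text
8.75 [-0.0427  0.0248  0.0683] [3.1412 0.0054 1.3293] 0.0705 [-0.8 -5.8  7.4]
```

Now small steps until the force along y climbs.

>>> {"op": "carry_out", "data": {"motion": "0.015 0 0 0 0 0 0.75;0.015 0 0 0 0 0 0.75;0 0 0 0 0 0 0.75"}}

```text
time: 9.12
tool_pos: [0.5157, 0.1262, 0.0683]
ee_rot: [3.141, 0.007, 1.329]
wrist_force: [-1.3, -8.1, 8.4]
width: 0.0702
finger_force: 5.5
```

>>> {"op": "carry_out", "data": {"motion": "0.015 0 0 0 0 0 0.75;0 0 0 0 0 0 0.75"}}

```text
time: 9.38
tool_pos: [0.5156, 0.1262, 0.0683]
ee_rot: [-3.141, 0.013, 1.327]
wrist_force: [-4.5, -14.5, 11.1]
width: 0.0706
finger_force: 8.3
```

```bash
python3 st.py top:t6 side:s6; python3 -c "
import cv2,numpy as np
a=cv2.imread('pics/t6.png')[200:360,150:350];b=cv2.imread('pics/s6.png')[120:280,180:340]
cv2.imwrite('pics/m6.png',cv2.resize(np.hstack([a,b]),(800,356),interpolation=cv2.INTER_CUBIC))"
```

```text
9.38 [-0.0427  0.0301  0.0683] [-3.1412  0.0127  1.3272] 0.0706 [ -4.5 -14.5  11.1]
```

View pics/m6.png

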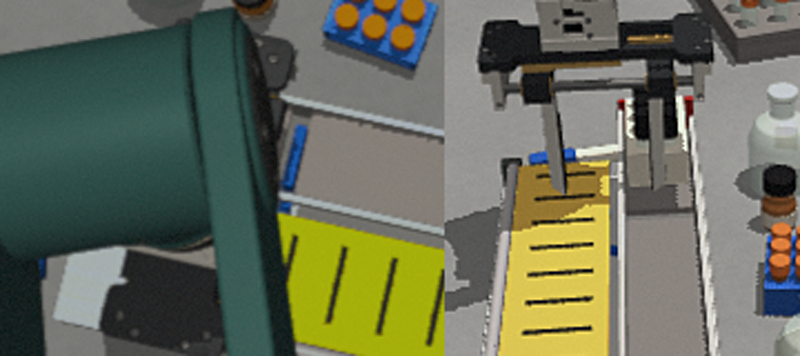

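>>> {"op": "carry_out", "data": {"motion": "-0.015 0 0 0 0 0 0.75;-0.02 0 0 0 0 0 0.75;-0.015 0 0 0 0 0 0.75;0 0 -0.03 0 0 0 0.75;0 0 -0.06 0 0 0 0.75;0 0 -0.1 0 0 0 0.75;0 0 -0.2 0 0 0 0.75;0 0 -0.2 0 0 0 0.75;-0.25 0 0 0 0 0 0.75;-0.3 0 0 0 0 0 0.75;-0.3 0 0 0 0 0 0.75;-0.25 0 0 0 0 0 0.75"}}

```text
time: 10.98
tool_pos: [0.4602, -0.093, 0.1847]
ee_rot: [-3.139, 0.001, 1.329]
wrist_force: [0.1, 0.1, -0.8]
width: 0.0703
finger_force: 0.0
```

>>> {"op": "carry_out", "data": {"motion": "-0.25 0 0 0 0 0 0.75;-0.25 0 0 0 0 0 0.75;0 0 0 0 0 0 0.75"}}

```text
time: 11.35
tool_pos: [0.4361, -0.1908, 0.1844]
ee_rot: [-3.139, 0.001, 1.324]
wrist_force: [-0.4, 0.1, -1.1]
width: 0.0705
finger_force: 0.0
```

```bash
python3 st.py top:t7; python3 -c "
import cv2
cv2.imwrite('pics/m7.png',cv2.resize(cv2.imread('pics/t7.png')[205:405,150:420],(800,593),interpolation=cv2.INTER_CUBIC))"
```

```text
11.35 [-0.0441 -0.2968  0.1844] [-3.1385e+00  7.0000e-04  1.3235e+00] 0.0705 [-0.4  0.1 -1.1]
```

View pics/m7.png

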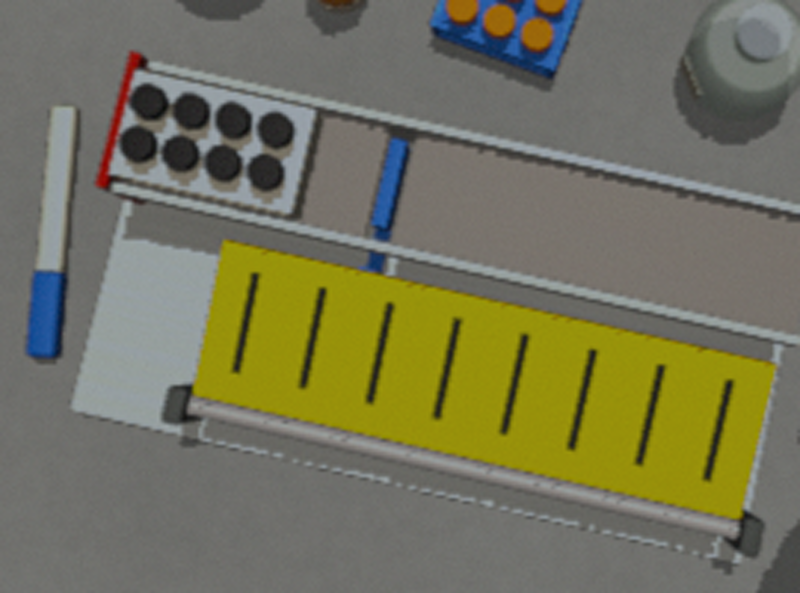

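The rack's front edge meets the red stop at about (110–135, 70–185). The gate is up behind it at (390, 180), and the robot is clear of everything.

```bash
python3 -c "
from bench import robot
print(robot.close_job())"
```

```text
the job is handed in; nothing more can be done
None
```

The rack is through the chute and against the red end stop, the gate has sprung up behind it, and the job is handed in at about 11 s of the 37 s allowed; no verdict was returned.

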